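# Set the drying fan to its fourth speed and start it

## Task

The freshly pasted parade head is ready to dry: set the fan speed controller to its fourth speed. With a fingertip, without gripping the knob, push the bar knob clockwise click by click from where it was left until it rests in the fourth click after off (the off ring), then press the small straight-sided start button all the way in and let it go. Leave the mushroom stop button alone and everything else on the table where it stands.

Things in the scene. Friction and masses are not known exactly. Their poses are not given: they have to be found in the camera images.
- controller: grey box of the fan speed controller, 196 mm (x) x 296 mm (y), flat lid 110 mm above the table; fixed to the table. Origin: centre of its underside. +x points away from the operator's side, +y to the operator's left. On the lid: knob axis at (0, 70) mm, start button at (45, -85), stop button at (-45, -85) in this frame. Cables leave its +x side low down.
- selector (a joint): angle of the black bar knob, rad: 0 = off, growing clockwise from above. Six detents 0.628 (36 deg) apart: 0 off, 0.628 speed 1, 1.257 speed 2, 1.885 speed 3, 2.513 speed 4, 3.142 speed 5; end stops just outside. A spring ball holds it: 0.11 N m to leave a detent, easing to none half-way, then it snaps on by itself into the next. Left anywhere from off to speed 2.
- knob_axis (a point): on the knob's vertical turning axis, at the crest of the bar, 144 mm above the table. Knob: round skirt of 60 mm diameter, its top at 118 mm; on it an upright straight bar 16 mm thick from 118 to 141 mm, and an 8 mm wide crest to 144 mm with a white pointer line. The bar reaches 42 mm from the axis at the nose (its last 7 mm only 9 mm thick), 21 mm at the tail.
- knob_nose (a point): tip of the knob's nose, 42 mm from the turning axis, level with the crest; it goes round with the knob
- off_mark (a point): centre of the off mark, a black ring of 11 mm on the aluminium dial plate (62 mm radius), 50 mm from the knob's axis along the controller's +y. Clockwise from it at every 36 deg stand five black ticks, each longer than the one before: speeds 1 to 5. The nose points at the mark of the chosen speed
- bar_back: the flank of the bar to push on when turning clockwise (the flat side facing anticlockwise at the nose), from 21 mm on the tail side to 35 mm on the nose side; origin on the turning axis, 110 mm above the table
- bar_front: the opposite flank of the bar, to push on when turning anticlockwise; same size and origin. Touching both flanks firmly at one time counts as gripping the knob
- start_button (a joint): travel of the start button in m: 0 = out, 0.006 = all the way in; springs back by itself, about 5 N when all the way in
- start_top (a point): centre of the top of the start button: straight-sided, black, 23 mm diameter, standing 16 mm above the lid, on the far (+x) side of the stop button. Press it straight down 6 mm; its bezel, 30 mm wide, is only 4 mm high, so nothing stops the finger before it is in.
- stop_button (a joint): travel of the stop button in m, 0 = out, 0.006 = in; not to be pressed
- stop_top (a point): centre of the top of the stop button, a black mushroom head of 40 mm diameter that stands 27 mm above the lid, on the near (-x) side
- tape_roll: loose roll of masking tape lying flat, 104 mm diameter, 25 mm high, left of the controller; leave alone. Origin: centre of its underside
- paint_can: loose paint can, 74 mm diameter, 98 mm high, right of the controller; leave alone. Origin: centre of its underside
- brush: loose brush with yellow handle, 200 mm long, lying in front of the controller on the robot's side; leave alone
- spatula: loose spatula, 200 mm long, lying behind the controller; leave alone
- paste_bowl: loose white bowl, 130 mm diameter, 55 mm high, on the left of the table; leave alone. Origin: centre of its underside
- glue_bottle: loose white bottle, 68 mm diameter, 170 mm high, far left; leave alone. Origin: centre of its underside
- card_stack: loose stack of cardboard, 200 x 110 x 30 mm, on the right of the table; leave alone. Origin: centre of its underside
- water_cup: loose clear cup, 72 mm diameter, 85 mm high, far right; leave alone. Origin: centre of its underside

How it is judged:
On the way, in this order (a step that is already met when the one before it is completed fails the run):
1. the selector rests in the fourth click after off (value of joint selector between 2.41 and 2.62 rad and value of joint start_button below 0.002 m), for 0.3 s.
2. the start button is pressed all the way in (value of joint start_button above 0.0048 m), for 0.05 s.
At the end, for the whole second after the job is handed in: The selector rests in the detent of speed 4 (joint within about 0.1 rad of 2.513), the start button has been pressed in by at least 4.8 of its 6 mm after that and is out again, and the stop button is out (value of joint selector between 2.41 and 2.62 rad and value of joint each of start_button, stop_button below 0.0012 m); the robot touches nothing.
It fails at once if the start button is pressed while the selector is not in speed 4 (value of joint start_button above 0.003 m and (value of joint selector below 2.35 rad or value of joint selector above 2.68 rad)).
It fails at once if the stop button is pressed (value of joint stop_button above 0.003 m).
It fails at once if the knob is gripped: the fingers press on both flanks of its bar at one time (contact force between the fingers and bar_back above 2 N and contact force between the fingers and bar_front above 2 N).
It fails at once if the arm or the gripper's body, rather than the fingers, presses on the controller (contact force between the arm and controller above 4 N).
It fails at once if a bystander is moved by more than 25 mm or lifted (distance of any of tape_roll, paint_can, brush, spatula, paste_bowl, glue_bottle, card_stack, water_cup from where it was at the start of the episode above 0.025 m).
It also fails if it takes over 51 s, if anything falls off the work surface, if the arm or the gripper's body presses on something with over 40 N, if the wrist force passes 120 N, or if a joint passes its speed limit or range.

## Robot

A 6-joint arm with a two-finger parallel gripper is mounted at the origin on the work surface. World frame = base frame: x ahead of the robot, y to its left, z up, the work surface at z = 0. Lengths are in m, angles in rad, forces in N, time in s.
With the tool pointing down it reaches from about 0.35 to 0.875 m from the base axis. Payload 4.2 kg.
Tool frame: the origin (TCP) lies at the very end of the fingers, on their centre line; the grasp point (between the pads) lies 19 mm behind it; z points along the fingers, y is the direction in which the jaws open and shut (so a half turn about z gives the same grasp; the last joint's range is limited). The gripper opens to 85 mm and grips with 20 to 120 N. Pads are 22 mm wide; open, the fingers measure 114 mm over their backs; the gripper's body (76 mm by 85 mm) begins 54 mm behind the grasp point. The pads swing forward as they close: fully open they stand 13 mm farther back than shut.
Start: joints at [1.572, 0.385, 0.008, 0, -1.194, -0.259], TCP at [0.159, 0.604, 0.231] pointing down, gripper open.
Joint ranges: [-3.14, 3.14], [-1.21, 2.06], [-1.07, 1.41], [-3.16, 2.05], [-2.99, -0.16], [-3.1, 3.1]. Speed limits (rad/s): [2.79, 2.79, 3.14, 3.14, 3.14, 3.14].

## Interface

Orientations are given as a 3x3 rotation matrix whose columns are the frame's x, y, z axes.
In Python, from bench import read_state, vision, order gives the robot as it stands. The module is installed in compiled form; this text tells all that it offers.
- The arm moves only by the tool arm_command, never from a script. Its argument "motion" is a list of rows, each a list of 3 entries, a list of its own where there are three numbers: the shift along the tool's x, y, z in cm, then the turn, a rotation vector about the tool's x, y, z in degrees, then the closure in counts, from 0 (fully open) to 255 (shut). A call has 1 to 20 rows; each row shifts and turns the pose as measured when the row begins, along the tool's axes as they then stand; what a row does not reach is not made up. A row lasts 1/12 s, in which the tool goes at most 41.7 mm and 7.16 degrees, less where a joint would pass 70% of its speed; a pose out of reach is approached as far as the arm can. A call is refused whole if a number of a shift passes 4.17 or a number of a turn 7.16, either way. A call with a gripper value outside its range is refused whole. The fingers move at their own pace and stop on an object; the grip force is fixed at half the most. Time passes only in rows, so rows that do not move let the fingers close. It gives the time, the measured TCP pose, the force and the opening at its end, in the units of the state.
- read_state(): the state, without advancing time (a new reading comes with each control period).
- vision.camera(name): name is "scene" or "side" or "wrist"; returns (picture, depth): 420x560x3 uint8, red, green, blue; 420x560 float32, m along the optical axis (not along the pixel's ray), 0 where there is no reading.
- vision.camera_info(name): a dict with "fovy" (degrees; the focal length in pixels is half the picture's height over the tangent of half this angle, whatever the lens; pixels are square), "cx", "cy" (the principal point, pixels), "cam_to_world" (4x4, takes a point from camera to world coordinates). Camera axes: x right, y up, looking along -z (the intrinsics and any distortion apply to the point x, -y, -z); pixel columns grow to the right and rows downward; lengths in m; the calibration is good to about 2 mm. A picture is of the moment at which its call begins: read the wrist's pose just before it. camera_info takes no time and is no camera call; for the wrist camera it gives the pose at the moment of the call.
- order.finish_job(): hands the job in, once; it reports no verdict.
The state is a dict: "time": time; "joints": joint angles; "qd": joint speeds; "tau": joint torques, N m; "eef_pos": TCP position; "ee_rot": TCP orientation; "wrist_force": force on the tool from outside, world axes, zero at the start; "wrist_torque": the same for the moment, N m; "finger_gap": opening from 0.0 (shut) to 1.0 (fully open).
Only numpy, scipy, OpenCV 4.12 (cv2) and the standard library are available. Lean on these libraries where they do the work, as an engineer would, in place of code of your own. Each camera call takes 0.05 s, during which the arm holds its last target. There are 200 camera calls.

## Working session

There is one attempt and no reset: what is moved stays moved. The work goes in short steps, Python scripts to look and compute and a tool call to move; the robot and the scene stay as the last step left them, time stands still between calls to the robot, and variables do not carry over. Pictures are saved under pics/ and viewed, about 8 in all and at most 12, crops included, and the job is handed in when it is done.

Besides the shell and the picture viewer there is one more tool, called after "Request:" as name(argument=value, ...) on one line, values as JSON. arm_command: Moves the arm, as the interface text tells. Its arguments: {"type":"object","properties":{"motion":{"type":"array"}},"required":["motion"]}

```bash
mkdir -p pics
cat > h.py <<'E'
import numpy as np, cv2
from bench import read_state, vision, order
def snap(n):
    i=vision.camera_info(n); p,d=vision.camera(n); return p,d,i
def pt(d,i,u,v,z=None):
    f=210/np.tan(np.radians(i["fovy"])/2); T=np.array(i["cam_to_world"])
    r=np.array([(u-i["cx"])/f,-(v-i["cy"])/f,-1.0])
    if z is None: return T[:3,:3]@(r*d[int(v),int(u)])+T[:3,3]
    w=T[:3,:3]@r; return T[:3,3]+w*(z-T[2,3])/w[2]
def cloud(d,i):
    f=210/np.tan(np.radians(i["fovy"])/2); T=np.array(i["cam_to_world"])
    v,u=np.mgrid[:420,:560]
    r=np.stack([(u-i["cx"])/f,-(v-i["cy"])/f,-np.ones(u.shape)],-1)*d[...,None]
    return r@T[:3,:3].T+T[:3,3]
E
python3 - <<'E'
from h import *
for n in ("scene","side"):
    p,d,i=snap(n); cv2.imwrite(f"pics/{n}0.png",p[...,::-1]); np.savez(n,p=p,d=d)
    print({k:(np.round(v,3).tolist() if k=="cam_to_world" else v) for k,v in i.items()})
    P=cloud(d,i); m=(abs(P[...,2]-.11)<.004)&(d>0)
    q=P[m][:,:2].astype(np.float32); print(len(q),np.percentile(q,[2,50,98],axis=0))
    k=cv2.connectedComponentsWithStats(m.astype(np.uint8)); j=np.argsort(-k[2][1:,4])[:3]+1
    for c in j: print(k[2][c],cv2.minAreaRect(P[k[1]==c][:,:2].astype(np.float32)))
s=read_state(); print(s)
E
```

```text
{'fovy': 52.093748067758966, 'cx': 280.96535974090114, 'cy': 210.47558361277865, 'cam_to_world': [[-0.21, -0.577, 0.789, 1.777], [0.978, -0.125, 0.169, 0.254], [0.001, 0.807, 0.591, 0.988], [0.0, 0.0, 0.0, 1.0]]}
2705 [[-1.69066048 -1.81888816]
 [ 0.54901052 -0.06215947]
 [ 0.93418972  1.23963787]]
[ 228  182   88   38 2128] ((0.5426437258720398, -0.052118390798568726), (0.2021382749080658, 0.29500481486320496), 20.516389846801758)
[ 0 65 43 22 67] ((-0.4237195551395416, -1.8202584981918335), (0.3699050843715668, 0.027487797662615776), 0.9371064901351929)
[403 224  20  12  64] ((0.6201980113983154, 0.4434264898300171), (0.06212441250681877, 0.043727628886699677), 81.16129302978516)
{'fovy': 47.00403467283684, 'cx': 282.2731324182464, 'cy': 211.28057976707098, 'cam_to_world': [[0.88, 0.279, -0.384, -0.025], [-0.474, 0.485, -0.734, -1.16], [-0.018, 0.829, 0.559, 1.002], [0.0, 0.0, 0.0, 1.0]]}
3206 [[-0.04065425 -0.19853487]
 [ 0.55918044 -0.01003303]
 [ 2.03334043  2.08761952]]
[ 225  199  107   62 2025] ((0.5354673266410828, -0.05681405961513519), (0.19617322087287903, 0.2942636609077
[... 366 characters left out ...]
8892e-03, -3.79941261e-04,
       -1.19394970e+00, -2.58620558e-01]), 'qd': array([ 0.00048556, -0.0009642 ,  0.00395438,  0.00111889, -0.0001113 ,
        0.00101889]), 'tau': array([ 1.07627450e-04, -3.93317950e+01,  1.88928866e+01,  4.19795662e+00,
       -2.59612272e-03,  6.16654845e-06]), 'eef_pos': array([0.1592087 , 0.60386068, 0.23035103]), 'ee_rot': array([[ 9.66913558e-01, -2.55103992e-01, -3.51788989e-04],
       [-2.55104201e-01, -9.66911792e-01, -1.85289178e-03],
       [ 1.32531167e-04,  1.88132903e-03, -9.99998222e-01]]), 'wrist_force': array([0.45259658, 0.36382537, 0.187598  ]), 'wrist_torque': array([-0.01357768, -0.01554779, -0.04113791]), 'finger_gap': 0.9994957981676079}
```

Run:
```python
from h import *
a=cv2.imread("pics/scene0.png")[130:290,160:420]; b=cv2.imread("pics/side0.png")[130:330,160:420]
o=np.vstack([cv2.resize(x,(640,int(x.shape[0]*640/260)) ,interpolation=cv2.INTER_CUBIC) for x in (a,b)])
cv2.imwrite("pics/c0.png",cv2.resize(o,(430,595)) if 0 else o[:, :]); print(o.shape)
x=np.hstack([cv2.resize(cv2.imread("pics/scene0.png"),(400,300)),cv2.resize(cv2.imread("pics/side0.png"),(400,300))])
y=np.hstack([cv2.resize(a,(400,300)),cv2.resize(b,(400,300))])
cv2.imwrite("pics/c1.png",np.vstack([x,y]))
```

```text
(885, 640, 3)
```

View pics/c1.png

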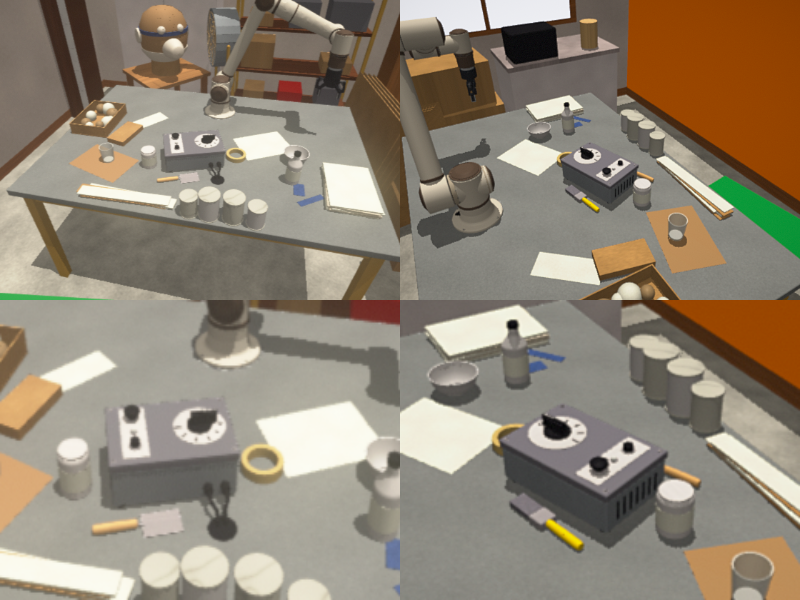

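Request:
arm_command(motion=[[[2.4, 2.5, -0.45], [0, 0, 0], 255], [[2.4, 2.5, -0.45], [0, 0, 0], 255], [[2.4, 2.5, -0.45], [0, 0, 0], 255], [[2.4, 2.5, -0.45], [0, 0, 0], 255], [[2.4, 2.5, -0.45], [0, 0, 0], 255], [[2.4, 2.5, -0.45], [0, 0, 0], 255], [[2.4, 2.5, -0.45], [0, 0, 0], 255], [[2.4, 2.5, -0.45], [0, 0, 0], 255], [[2.4, 2.5, -0.45], [0, 0, 0], 255], [[2.4, 2.5, -0.45], [0, 0, 0], 255], [[2.4, 2.5, -0.45], [0, 0, 0], 255], [[2.4, 2.5, -0.45], [0, 0, 0], 255], [[2.4, 2.5, -0.45], [0, 0, 0], 255], [[2.4, 2.5, -0.45], [0, 0, 0], 255], [[2.4, 2.5, -0.45], [0, 0, 0], 255], [[2.4, 2.5, -0.45], [0, 0, 0], 255], [[2.4, 2.5, -0.45], [0, 0, 0], 255], [[2.4, 2.5, -0.45], [0, 0, 0], 255], [[2.4, 2.5, -0.45], [0, 0, 0], 255], [[2.4, 2.5, -0.45], [0, 0, 0], 255]])

```text
time: 1.77
eef_pos: [0.5032, -0.0285, 0.32]
ee_rot: [[0.97, -0.243, -0.008], [-0.243, -0.97, -0.014], [-0.004, 0.016, -1.0]]
wrist_force: [1.8, 0.4, -0.4]
finger_gap: 0.0
```

Run:
```python
from h import *
p,d,i=snap("wrist"); cv2.imwrite("pics/w1.png",p[...,::-1]); np.savez("w1",p=p,d=d,T=i["cam_to_world"],f=i["fovy"],cx=i["cx"],cy=i["cy"])
s=read_state();print(s["eef_pos"],s["ee_rot"].round(3),s["joints"].round(3)); print(i)
```

```text
[ 0.50593575 -0.03257354  0.32049883] [[ 0.969 -0.247 -0.006]
 [-0.248 -0.969 -0.017]
 [-0.002  0.018 -1.   ]] [ 0.265  0.131 -0.121  0.015 -1.33   1.052]
{'fovy': 61.65887385831289, 'cx': 278.067143654933, 'cy': 217.3470925891804, 'cam_to_world': array([[-0.24242355,  0.92214301,  0.30146823,  0.57929398],
       [-0.97004585, -0.2353742 , -0.06008358, -0.04473264],
       [ 0.01555219, -0.30700368,  0.95158125,  0.46221554],
       [ 0.        ,  0.        ,  0.        ,  1.        ]])}
```

View pics/w1.png

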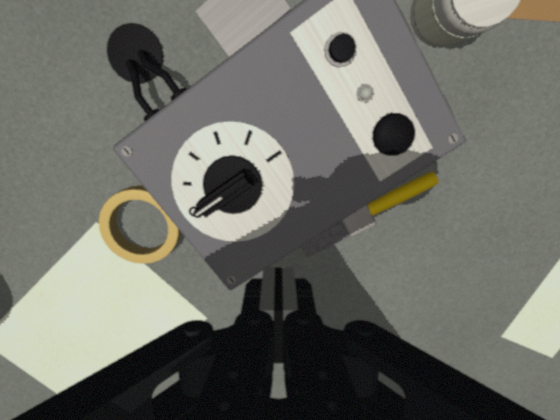

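```bash
cat > m.py <<'E'
from h import *
w=np.load("w1.npz"); i=dict(fovy=float(w["f"]),cx=float(w["cx"]),cy=float(w["cy"]),cam_to_world=w["T"]); d=w["d"];p=w["p"]
print(vision.camera_info("wrist").keys())
P=cloud(d,i); m=(abs(P[...,2]-.11)<.005)&(d>0)
g=p.min(-1)>150; k=cv2.connectedComponentsWithStats((g&m).astype(np.uint8))
for c in np.argsort(-k[2][1:,4])[:2]+1:
    q=P[k[1]==c]; h=cv2.convexHull(q[:,:2].astype(np.float32)); print("plate",cv2.minEnclosingCircle(h),np.median(q[:,2]),cv2.minAreaRect(h))
n=cv2.connectedComponentsWithStats((m&(P[...,2]>.1)).astype(np.uint8)); c=np.argmax(n[2][1:,4])+1
print("lid",cv2.minAreaRect(P[n[1]==c][:,:2].astype(np.float32)))
for nm,u,v,z in [("axis plate",233,181,.111),("off",197,211,.111),("start",341,48,.126),("stop",394,134,.137),("nose",193,213,.144),("tail",252,175,.144),("s5",273,156,.111)]: print(nm,pt(d,i,u,v,z).round(4),d[v,u],pt(d,i,u,v).round(3))
for nm,lo,hi in (("knob",.136,.15),("tops",.121,.134)):
    n=cv2.connectedComponentsWithStats(((P[...,2]>lo)&(P[...,2]<hi)&(d>0)).astype(np.uint8))
    for c in np.argsort(-n[2][1:,4])[:3]+1:
        q=P[n[1]==c]; print(nm,n[2][c],q.mean(0).round(4),cv2.minAreaRect(q[:,:2].astype(np.float32)))
E
python3 m.py
```

```text
dict_keys(['fovy', 'cx', 'cy', 'cam_to_world'])
plate ((0.5677709579467773, -0.13131916522979736), 0.08754017949104309) 0.11097754249258227 ((0.5680660605430603, -0.13187792897224426), (0.1659909188747406, 0.06084047257900238), 20.37375831604004)
plate ((0.5136427879333496, 0.014151610434055328), 0.0625879243016243) 0.11148554188130455 ((0.5179166197776794, 0.015363678336143494), (0.11555223912000656, 0.12455979734659195), 15.598017692565918)
lid ((0.5381855964660645, -0.052728071808815), (0.1963070183992386, 0.2951474189758301), 20.345447540283203)
axis plate [0.5169 0.0123 0.111 ] 0.3260752 [0.522 0.007 0.141]
off [0.4956 0.0574 0.111 ] 0.33068582 [0.504 0.048 0.145]
start [ 0.6096 -0.1142  0.126 ] 0.30675924 [ 0.61  -0.114  0.126]
stop [ 0.5273 -0.1453  0.137 ] 0.31960583 [ 0.527 -0.145  0.136]
nose [0.5025 0.052  0.144 ] 0.36533135 [0.495 0.062 0.112]
tail [ 0.5238 -0.0114  0.144 ] 0.34856227 [ 0.519 -0.009  0.117]
s5 [ 0.5314 -0.0332  0.111 ] 0.34857386 [ 0.531 -0.033  0.112]
knob [ 194  171   59   47 1067] [0.5116 0.0207 0.1423] ((0.5101956129074097, 0.022916097193956375), (0.0
[... 175 characters left out ...]
57112, 0.026782438158988953), 56.861480712890625)
knob [391 147   3   5   8] [ 0.5142 -0.1419  0.1366] ((0.514180064201355, -0.14211846888065338), (0.0025713909417390823, 0.0028359568677842617), 30.430280685424805)
tops [330  33  27  29 592] [ 0.6098 -0.1159  0.1258] ((0.609860897064209, -0.11605609208345413), (0.021884124726057053, 0.022181164473295212), 28.089536666870117)
tops [373 113  43  43 505] [ 0.5287 -0.1434  0.1319] ((0.5257859230041504, -0.14698056876659393), (0.038279224187135696, 0.03790893405675888), 11.061883926391602)
tops [203 169  51  30 104] [0.5202 0.0107 0.1275] ((0.5196466445922852, 0.017861347645521164), (0.014285370707511902, 0.05270611494779587), 3.8169169425964355)
```

Request:
arm_command(motion=[[[-2.0, -2.55, 0], [0, 0, 0], 255], [[-2.0, -2.55, 0], [0, 0, 0], 255], [[0, 0, 0], [0, 0, 0], 255], [[0, 0, 2.0], [0, 0, -5.8], 255], [[0, 0, 2.0], [0, 0, -5.8], 255], [[0, 0, 2.0], [0, 0, -5.8], 255], [[0, 0, 2.0], [0, 0, -5.8], 255], [[0, 0, 2.0], [0, 0, -5.8], 255], [[0, 0, 1.5], [0, 0, -5.8], 255], [[0, 0, 0], [0, 0, 0], 255], [[0, 0, 0], [0, 0, 0], 255]])

```text
time: 2.73
eef_pos: [0.4783, 0.0218, 0.197]
ee_rot: [[0.931, 0.365, -0.011], [0.364, -0.931, -0.018], [-0.017, 0.013, -1.0]]
wrist_force: [-0.8, -0.3, 1.3]
finger_gap: 0.0
```

```bash
cat > rel.py <<'E'
from h import *
import sys
from scipy.spatial.transform import Rotation as R
# usage: rel.py x y z yawdeg -> shift (cm) and turn (deg) in tool axes to that down-pointing pose
x,y,z,t=map(float,sys.argv[1:5]); s=read_state(); E=s["ee_rot"]; c,q=np.cos(np.radians(t)),np.sin(np.radians(t))
G=np.array([[c,q,0],[q,-c,0],[0,0,-1]])
print("t",s["time"],"pos",s["eef_pos"].round(4),"yaw",np.degrees(np.arctan2(E[1,0],E[0,0])).round(2),"F",s["wrist_force"].round(2))
print("shift cm",(E.T@(np.array([x,y,z])-s["eef_pos"])*100).round(3),"turn",R.from_matrix(E.T@G).as_rotvec(degrees=True).round(2))
rel=(s["eef_pos"][:2]-[.5137,.0126])*1000; n=np.radians(110.4); print("polar about knob r,ang-from-off cw",np.hypot(*rel).round(1),(110.4-np.degrees(np.arctan2(rel[1],rel[0]))).round(1))
E
python3 rel.py .4797 .0266 .126 20.4
python3 - <<'E'
from h import *
p,d,i=snap("wrist"); cv2.imwrite("pics/w2.png",p[...,::-1])
E
```

```text
t 2.7333 pos [0.4783 0.0218 0.197 ] yaw 21.38 F [-0.79 -0.27  1.29]
shift cm [ 0.426 -0.482  7.091] turn [0.74 0.98 0.98]
polar about knob r,ang-from-off cw 36.6 -55.0
```

View pics/w2.png

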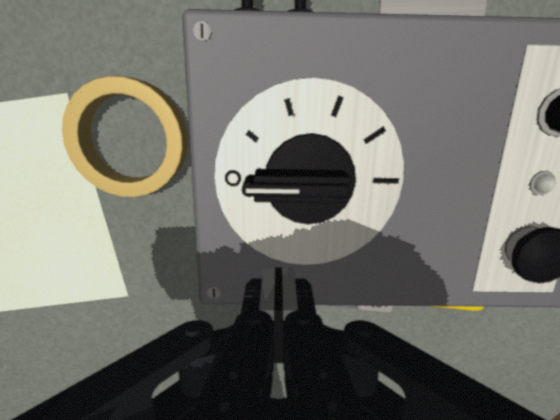

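Request:
arm_command(motion=[[[0.4, -0.5, 0], [0.75, 1.0, 1.0], 255], [[0, 0, 2.5], [0, 0, 0], 255], [[0, 0, 2.5], [0, 0, 0], 255], [[0, 0, 1.5], [0, 0, 0], 255], [[0, 0, 0.5], [0, 0, 0], 255], [[0, 0, 0], [0, 0, 0], 255]])

```text
time: 3.28
eef_pos: [0.4873, 0.0318, 0.1331]
ee_rot: [[0.942, 0.336, 0.021], [0.336, -0.942, 0.011], [0.024, -0.003, -1.0]]
wrist_force: [-0.7, -0.5, -1.2]
finger_gap: -0.003
```

```bash
python3 rel.py .4872 .0294 .126 20.4
```

```text
t 3.2833 pos [0.4873 0.0318 0.1331] yaw 19.63 F [-0.75 -0.46 -1.22]
shift cm [-0.106  0.221  0.707] turn [-0.17 -1.36 -0.77]
polar about knob r,ang-from-off cw 32.6 -33.6
```

Request:
arm_command(motion=[[[-0.25, 0.1, 0.3], [0, -1.3, -0.8], 255], [[0, 0, 0.3], [0, 0, 0], 255], [[0, 0, 0], [0, 0, 0], 255], [[0, 0, 0], [0, 0, 0], 255]])

```text
time: 3.62
eef_pos: [0.4875, 0.0309, 0.1302]
ee_rot: [[0.937, 0.349, 0.004], [0.349, -0.937, 0.005], [0.006, -0.003, -1.0]]
wrist_force: [-2.0, -1.0, -0.6]
finger_gap: -0.001
```

```bash
python3 rel.py .4872 .0294 .126 20.4
```

```text
t 3.6167 pos [0.4875 0.0309 0.1302] yaw 20.42 F [-2.04 -0.97 -0.62]
shift cm [-0.087  0.129  0.421] turn [-0.18 -0.33  0.02]
polar about knob r,ang-from-off cw 31.9 -34.6
```

Request:
arm_command(motion=[[[0.23, -0.15, 0.2], [0, 0, 5], 255], [[0.23, -0.15, 0.1], [0, 0, 5], 255], [[0.23, -0.15, 0], [0, 0, 5], 255], [[0.23, -0.15, 0], [0, 0, 5], 255], [[0.23, -0.15, 0], [0, 0, 5], 255], [[0, 0, 0], [0, 0, 0], 255]])

```text
time: 4.12
eef_pos: [0.4923, 0.0393, 0.1287]
ee_rot: [[0.995, -0.103, -0.006], [-0.103, -0.995, 0.004], [-0.006, -0.003, -1.0]]
wrist_force: [1.3, -0.0, -0.5]
finger_gap: 0.005
```

```bash
cat > arc.py <<'E'
from h import *
import sys
# arc.py theta: pose relative to bar, and shift/turn to bar pose theta (deg)
s=read_state();E=s["ee_rot"]; rel=(s["eef_pos"][:2]-[.5137,.0126])*1000
yaw=np.degrees(np.arctan2(E[1,0],E[0,0])); th=20.4-yaw; a=np.radians(110.4-th); n=np.array([np.cos(a),np.sin(a)]); A=np.array([-n[1],n[0]])
print("t",s["time"],"pos",s["eef_pos"].round(4),"tool theta",th.round(1),"along nose",(rel@n).round(1),"off flank",(rel@A).round(1),"F",s["wrist_force"].round(1), "F push", (s["wrist_force"][:2]@A).round(1),"tilt",E[:2,2].round(3))
t=float(sys.argv[1]); a=np.radians(110.4-t); n=np.array([np.cos(a),np.sin(a)]); A=np.array([-n[1],n[0]])
g=np.append(np.array([.5137,.0126])+.026*n+.0185*A,.127); print("to",t,"shift cm",(E.T@(g-s["eef_pos"])*100).round(2),"turn z",round(t-th,1))
E
python3 arc.py 27
```

```text
t 4.1167 pos [0.4923 0.0393 0.1287] tool theta 26.3 along nose 24.4 off flank 24.0 F [ 1.3 -0.  -0.5] F push -1.3 tilt [-0.006  0.004]
to 27.0 shift cm [ 0.58 -0.18  0.17] turn z 0.7
```

Request:
arm_command(motion=[[[0.4, -0.15, 0.1], [0, 0, 3], 255], [[0.3, -0.18, 0], [0, 0, 5], 255], [[0.3, -0.18, 0], [0, 0, 5], 255], [[0.3, -0.18, 0], [0, 0, 5], 255], [[0.3, -0.18, 0], [0, 0, 5], 255], [[0.3, -0.18, 0], [0, 0, 5], 255], [[0.3, -0.18, 0], [0, 0, 5], 255], [[0.1, 0, 0], [0, 0, 0], 255], [[0, 0, 0], [0, 0, 0], 255]])

```text
time: 4.87
eef_pos: [0.5178, 0.0442, 0.1305]
ee_rot: [[0.774, -0.633, -0.004], [-0.633, -0.774, 0.007], [-0.007, -0.003, -1.0]]
wrist_force: [-0.7, -0.1, 0.0]
finger_gap: 0.006
```

```bash
python3 arc.py 62
python3 - <<'E'
from h import *
p,d,i=snap("wrist"); cv2.imwrite("pics/w3.png",p[...,::-1])
E
```

```text
t 4.8667 pos [0.5178 0.0442 0.1305] tool theta 59.7 along nose 27.0 off flank 16.9 F [-0.7 -0.1  0. ] F push 0.5 tilt [-0.004  0.007]
to 62.0 shift cm [-0.05  0.03  0.35] turn z 2.3
```

View pics/w3.png

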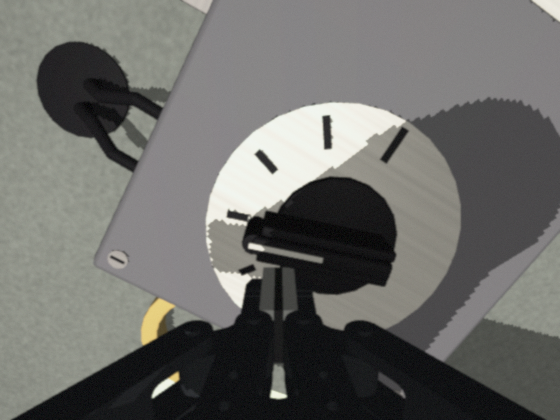

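Request:
arm_command(motion=[[[0.2, -0.15, 0.3], [0, 0, 5], 255], [[0.25, -0.18, 0.1], [0, 0, 5], 255], [[0.25, -0.18, 0], [0, 0, 5], 255], [[0.25, -0.18, 0], [0, 0, 5], 255], [[0.25, -0.18, 0], [0, 0, 5], 255], [[0.25, -0.18, 0], [0, 0, 5], 255], [[0.25, -0.18, 0], [0, 0, 5], 255], [[0.1, 0, 0], [0, 0, 0], 255], [[0, 0, 0], [0, 0, 0], 255]])

```text
time: 5.67
eef_pos: [0.5346, 0.038, 0.1279]
ee_rot: [[0.265, -0.964, -0.006], [-0.964, -0.265, 0.011], [-0.012, 0.003, -1.0]]
wrist_force: [-0.4, 0.6, -0.6]
finger_gap: -0.002
```

```bash
python3 arc.py 98
```

```text
t 5.6667 pos [0.5346 0.038  0.1279] tool theta 95.0 along nose 26.9 off flank 19.0 F [-0.4  0.6 -0.6] F push 0.7 tilt [-0.006  0.011]
to 98.0 shift cm [ 0.19 -0.    0.09] turn z 3.0
```

Request:
arm_command(motion=[[[0.3, -0.15, 0.1], [0, 0, 5], 255], [[0.27, -0.18, 0], [0, 0, 5], 255], [[0.27, -0.18, 0], [0, 0, 5], 255], [[0.27, -0.18, 0], [0, 0, 5], 255], [[0.27, -0.18, 0], [0, 0, 5], 255], [[0.27, -0.18, 0], [0, 0, 5], 255], [[0.27, -0.18, 0], [0, 0, 5], 255], [[0.1, 0, 0], [0, 0, 0], 255], [[0, 0, 0], [0, 0, 0], 255]])

```text
time: 6.42
eef_pos: [0.5448, 0.0207, 0.1275]
ee_rot: [[-0.334, -0.943, -0.005], [-0.943, 0.334, 0.017], [-0.014, 0.01, -1.0]]
wrist_force: [-0.0, -0.2, -0.2]
finger_gap: 0.003
```

```bash
python3 arc.py 132
python3 - <<'E'
from h import *
p,d,i=snap("wrist"); cv2.imwrite("pics/w4.png",p[...,::-1])
E
```

```text
t 6.4167 pos [0.5448 0.0207 0.1275] tool theta 129.9 along nose 26.6 off flank 18.0 F [-0.  -0.2 -0.2] F push -0.2 tilt [-0.005  0.017]
to 132.0 shift cm [ 0.05 -0.01  0.05] turn z 2.1
```

View pics/w4.png

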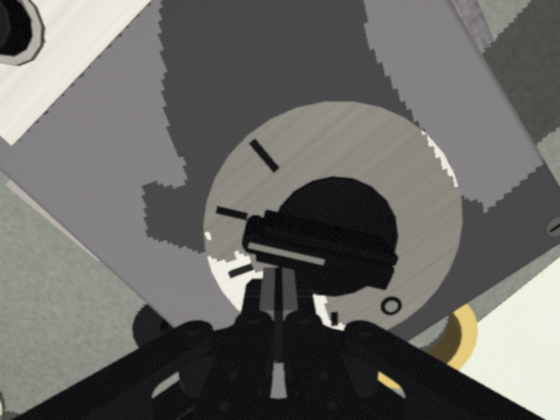

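Request:
arm_command(motion=[[[-1.0, 0, 0], [0, 0, 0], 255], [[-1.0, 0, 0], [0, 0, 0], 255], [[0, 0, -2.5], [0, 0, 0], 255], [[0, 0, -2.5], [0, 0, 0], 255], [[0, 0, -2.5], [0, 0, 0], 255], [[0, 0, 0], [0, 0, 0], 255]])

```text
time: 6.97
eef_pos: [0.5527, 0.043, 0.2044]
ee_rot: [[-0.322, -0.947, -0.008], [-0.947, 0.322, 0.015], [-0.011, 0.013, -1.0]]
wrist_force: [1.0, -0.3, -0.5]
finger_gap: -0.001
```

```bash
python3 rel.py .6098 -.1165 .19 -109
```

```text
t 6.9667 pos [0.5527 0.043  0.2044] yaw -108.81 F [ 1.01 -0.3  -0.49]
shift cm [ 13.274 -10.568   1.149] turn [0.74 0.66 0.19]
polar about knob r,ang-from-off cw 49.4 72.4
```

Request:
arm_command(motion=[[[2.6, -2.1, 0], [0.7, 0.7, 0], 255], [[2.6, -2.1, 0], [0, 0, 0], 255], [[2.6, -2.1, 0], [0, 0, 0], 255], [[2.6, -2.1, 0], [0, 0, 0], 255], [[2.6, -2.1, 0], [0, 0, 0], 255], [[0, 0, 0], [0, 0, 0], 255], [[0, 0, 0], [0, 0, 0], 255]])

```text
time: 7.55
eef_pos: [0.6183, -0.1114, 0.2059]
ee_rot: [[-0.304, -0.953, 0.008], [-0.953, 0.304, 0.001], [-0.003, -0.007, -1.0]]
wrist_force: [0.4, -0.1, -0.7]
finger_gap: -0.001
```

```bash
python3 rel.py .6098 -.1165 .14 -109
python3 - <<'E'
from h import *
p,d,i=snap("wrist"); cv2.imwrite("pics/w5.png",p[...,::-1])
P=cloud(d,i)
n=cv2.connectedComponentsWithStats(((P[...,2]>.136)&(P[...,2]<.15)&(d>0)).astype(np.uint8))
for c in np.argsort(-n[2][1:,4])[:4]+1:
    q=P[n[1]==c]; print(n[2][c],q.mean(0).round(4),cv2.minAreaRect(q[:,:2].astype(np.float32)))
E
```

```text
t 7.55 pos [ 0.6183 -0.1114  0.2059] yaw -107.69 F [ 0.37 -0.11 -0.74]
shift cm [0.764 0.709 6.58 ] turn [-0.42  0.2   1.3 ]
polar about knob r,ang-from-off cw 162.3 160.3
[ 416  326   90   41 1938] [0.5217 0.0058 0.1418] ((0.5219222903251648, 0.0077869221568107605), (0.017075814306735992, 0.06381520628929138), 56.1093635559082)
[ 387  108   47   48 1070] [ 0.5259 -0.1477  0.1367] ((0.5261686444282532, -0.14746509492397308), (0.026729606091976166, 0.02646111324429512), 83.6798095703125)
[427 137   2   4   5] [ 0.517  -0.1403  0.1366] ((0.5169956088066101, -0.14039841294288635), (0.0018898978596553206, 0.0006980831385590136), 84.34400939941406)
[387 126   3   4   5] [ 0.5376 -0.1535  0.1363] ((0.5374671816825867, -0.15344224870204926), (0.0007300777360796928, 0.0017850412987172604), 31.31150245666504)
```

View pics/w5.png

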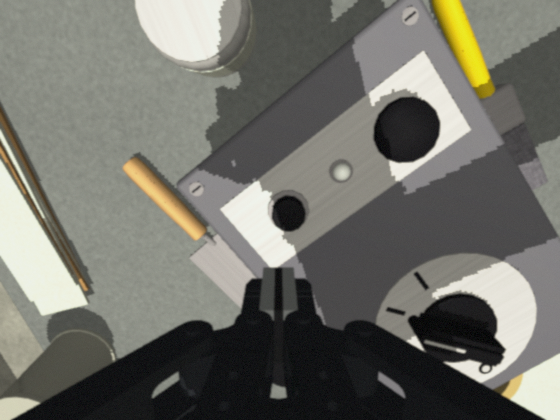

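Request:
arm_command(motion=[[[0.8, 0.7, 1.0], [-0.4, 0.2, 0], 255], [[0, 0, 2.0], [0, 0, 0], 255], [[0, 0, 2.0], [0, 0, 0], 255], [[0, 0, 1.0], [0, 0, 0], 255], [[0, 0, 0], [0, 0, 0], 255], [[0, 0, 0], [0, 0, 0], 255]])

```text
time: 8.1
eef_pos: [0.6098, -0.1096, 0.1449]
ee_rot: [[-0.293, -0.956, 0.003], [-0.956, 0.293, -0.0], [-0.0, -0.003, -1.0]]
wrist_force: [-0.6, -1.0, -0.0]
finger_gap: 0.004
```

```bash
python3 rel.py .6098 -.1165 .119 -109
```

```text
t 8.1 pos [ 0.6098 -0.1096  0.1449] yaw -107.03 F [-0.55 -0.97 -0.03]
shift cm [ 0.658 -0.195  2.591] turn [-0.16  0.03  1.97]
polar about knob r,ang-from-off cw 155.5 162.2
```

Request:
arm_command(motion=[[[0.8, -0.2, 0.3], [0, 0, 0], 255], [[0, 0, 0.5], [0, 0, 0], 255], [[0, 0, 0.5], [0, 0, 0], 255], [[0, 0, 0.4], [0, 0, 0], 255], [[0, 0, 0.3], [0, 0, 0], 255], [[0, 0, 0], [0, 0, 0], 255]])

```text
time: 8.6
eef_pos: [0.6118, -0.1175, 0.127]
ee_rot: [[-0.29, -0.957, 0.01], [-0.957, 0.29, -0.001], [-0.002, -0.01, -1.0]]
wrist_force: [0.0, -0.3, 0.3]
finger_gap: 0.002
```

```bash
python3 rel.py .6098 -.1165 .119 -109
```

```text
t 8.6 pos [ 0.6118 -0.1175  0.127 ] yaw -106.88 F [ 0.02 -0.34  0.28]
shift cm [-0.037  0.231  0.799] turn [-0.55  0.13  2.12]
polar about knob r,ang-from-off cw 163.0 163.4
```

Request:
arm_command(motion=[[[0, 0.1, 0.4], [0, 0, 0], 255], [[0, 0, 0.4], [0, 0, 0], 255], [[0, 0, 0.4], [0, 0, 0], 255], [[0, 0, 0.3], [0, 0, 0], 255], [[0, 0, 0.2], [0, 0, 0], 255]])

```text
time: 9.02
eef_pos: [0.6122, -0.1175, 0.1202]
ee_rot: [[-0.286, -0.958, 0.015], [-0.958, 0.286, -0.004], [-0.0, -0.015, -1.0]]
wrist_force: [-2.0, 0.0, 4.8]
finger_gap: -0.003
```

Request:
arm_command(motion=[[[0, 0, 0.5], [0, 0, 0], 255], [[0, 0, 0.5], [0, 0, 0], 255], [[0, 0, 0.5], [0, 0, 0], 255]])

```text
time: 9.27
eef_pos: [0.6124, -0.1176, 0.1198]
ee_rot: [[-0.282, -0.959, 0.019], [-0.96, 0.281, -0.009], [0.003, -0.02, -1.0]]
wrist_force: [-9.6, 2.9, 22.5]
finger_gap: 0.004
```

Bottomed out (22 N with no further travel). Release upwards.

Request:
arm_command(motion=[[[0, 0, -1.5], [0, 0, 0], 255], [[0, 0, -2.5], [0, 0, 0], 255], [[0, 0, -2.5], [0, 0, 0], 255], [[0, 0, -2.5], [0, 0, 0], 255], [[0, 0, -2.0], [0, 0, 0], 255], [[0, 0, 0], [0, 0, 0], 255], [[0, 0, 0], [0, 0, 0], 255]])

```text
time: 9.85
eef_pos: [0.6091, -0.1158, 0.2356]
ee_rot: [[-0.281, -0.959, 0.02], [-0.96, 0.281, -0.008], [0.002, -0.021, -1.0]]
wrist_force: [-0.1, 0.3, -1.5]
finger_gap: -0.006
```

Run:
```python
from h import *
p,d,i=snap("wrist"); P=cloud(d,i); cv2.imwrite("pics/w6.png",p[...,::-1])
for lo,hi in ((.136,.15),(.122,.13)):
  n=cv2.connectedComponentsWithStats(((P[...,2]>lo)&(P[...,2]<hi)&(d>0)).astype(np.uint8))
  for c in np.argsort(-n[2][1:,4])[:3]+1:
    q=P[n[1]==c]; print(n[2][c],np.median(q,0).round(4),cv2.minAreaRect(q[:,:2].astype(np.float32)))
s=read_state(); print(s["time"],s["eef_pos"],s["wrist_force"])
```

```text
[ 392  316   80   38 1557] [0.5216 0.0062 0.1418] ((0.5223655700683594, 0.007648151367902756), (0.016658373177051544, 0.0630454570055008), 56.38513946533203)
[368 120  40  42 855] [ 0.5257 -0.1473  0.1366] ((0.5250455737113953, -0.14783601462841034), (0.02724987454712391, 0.026211103424429893), 78.86676025390625)
[399 152   5   3   8] [ 0.5178 -0.1378  0.1362] ((0.517829954624176, -0.13756124675273895), (0.0014269776875153184, 0.002279584063217044), 74.55339813232422)
[265 198  31  30 691] [ 0.6095 -0.1167  0.1259] ((0.6095051765441895, -0.11617870628833771), (0.022028455510735512, 0.02207723632454872), 64.0117416381836)
[387 306  77  23 362] [ 0.5231 -0.002   0.1259] ((0.5189266204833984, 0.001747172325849533), (0.009165472351014614, 0.06353920698165894), 64.8226089477539)
[356 112  37  55 108] [ 0.5398 -0.1595  0.1285] ((0.5344384908676147, -0.15387679636478424), (0.03876814991235733, 0.016857774928212166), 54.065223693847656)
9.9 [ 0.60930239 -0.11591403  0.23574921] [ 0.28353439 -0.79463788  0.25236743]
```

View pics/w6.png

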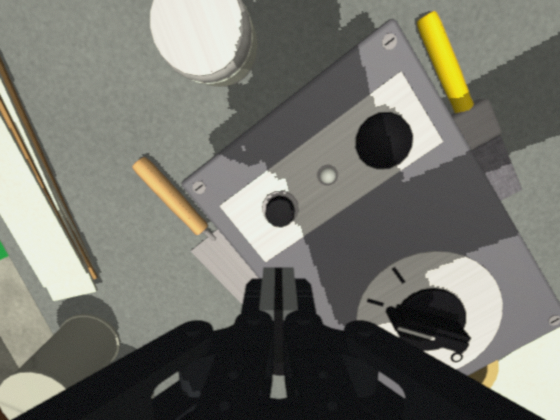

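The picture shows the knob nose on the speed-4 tick (about 144°), start button out again at (280,210) with its top at z = 0.126, stop button out at (384,140), and the neighbours in place.

```bash
python3 -c "
from bench import order; print(order.finish_job())"
```

```text
the job is handed in; nothing more can be done
None
```

The fan controller is set to speed 4, the start button has been pressed and released, and the job is handed in at about 9.9 s; no verdict was reported.

- **Knob:** It started at off. I pushed it clockwise from one flank only, with the closed fingertips, through four clicks. The last depth check put the bar at about 144°, which is the speed 4 detent.
- **Start button:** It bottomed out at about 22 N, with the fingertip 6 mm below the button's rest height. It has sprung back to 126 mm, its full height.
- **Stop button:** I did not touch it. Its top reads 136.6 mm, so it is out.
- **Other objects:** The loose items visible in the last wrist view stood where they were. I did not re-check the others from the wide cameras, but the arm went nowhere near them.
- **Robot:** The arm is clear of everything, with the fingertip about 236 mm above the table.

None of the final checks failed. The only mismatch on the way was that the arm fell a few millimetres short on small steps, which I corrected between pushes.

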